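# Back the sealing head off by one turn of the handwheel

### The arm

A 7-joint arm with a two-finger parallel gripper is mounted at the origin on the work surface. World frame = base frame: x ahead of the robot, y to its left, z up, the work surface at z = 0. Lengths are in mm, angles in rad, forces in N, time in s.
With the tool pointing down it reaches from about 425 to 950 mm from the base axis. Payload 4.7 kg.
Tool frame: the origin (TCP) lies midway between the tips of the shut fingers; the grasp point (between the pads) lies 19 mm behind it; y points along the fingers, x is the direction in which the jaws open and shut, and the axes are right-handed (so a half turn about y gives the same grasp; the last joint's range is limited). The gripper opens to 87 mm and grips with 3 to 60 N. Pads are 19 mm wide; open, the fingers measure 117 mm over their backs; the gripper's body (75 mm by 190 mm) begins 51 mm behind the grasp point.
Start: joints at [-1.294, 0.469, -0.049, 1.532, 0.024, 1.141, -0.082], TCP at [203.172, 643.716, 222.573] pointing down, gripper open.
Joint ranges: [-2.59, 2.59], [-0.33, 1.99], [-1.39, 1.29], [0.1, 2.45], [-1.04, 4.18], [0.21, 1.99], [-2.66, 2.66]. Speed limits (rad/s): [2.57, 2.57, 3.14, 3.14, 3.14, 3.14, 3.14].

### API

Orientations are given as a unit quaternion [w, x, y, z].
In Python, from cell import * gives the robot as it stands.
- The arm moves only by the shell command python3 -m creep 'ROWS' [FORCE]. ROWS is JSON, a list that holds one entry, the list of rows, each a list of 7 numbers: the shift along the tool's x, y, z in units of 50 mm (1.0 is 50 mm), then the turn, a rotation vector about the tool's x, y, z in units of 5 degrees (1.0 is 5 degrees), then the closure in counts, from 0 (fully open) to 255 (shut). In form: [[[x, y, z, ax, ay, az, jaw], ...]]. A call has 1 to 5 rows; each row is the pose to reach, as a shift and turn from the pose measured when the call began, along the tool's axes at that moment; what a row does not reach only later rows make up. A row lasts 1/10 s, in which the tool goes at most 50 mm and 8.59 degrees, less where a joint would pass 70% of its speed; a pose out of reach is approached as far as the arm can. A call with a gripper value outside its range is refused whole. The fingers move at their own pace and stop on an object; FORCE is the grip in N (left out, the last holds). Time passes only in rows, so rows that repeat a pose let the fingers close. It gives the time, the measured TCP pose, the force and the opening at its end, in the units of the state.
- get_obs(): the state, without advancing time (a new reading comes with each control period).
- read_camera(name): name is "scene" or "top" or "wrist"; returns a dict with "pixels" (400x640x3 uint8, blue, green, red), "fovy" (degrees; the focal length in pixels is half the picture's height over the tangent of half this angle, whatever the lens; pixels are square), "cx", "cy" (the principal point, pixels), "R" (3x3) and "t" (3): a world point X has camera coordinates R X + t; the wrist camera has in their place "mount" (4x4, takes a point from camera to tool coordinates, whose origin is the TCP and whose axes are the tool frame's). Camera axes: x right, y down, z forward; pixel columns grow to the right and rows downward; lengths in mm; the calibration is good to about 2 mm. A picture is of the moment at which its call begins: read the wrist's pose just before it. There is no depth.
- finish_job(): hands the job in, once; it reports no verdict.
The state is a dict: "clock": time; "joint_pos": joint angles; "qvel": joint speeds; "effort": joint torques, N m; "position": TCP position; "eef_rot": TCP orientation; "ft_force": force on the tool from outside, world axes, zero at the start; "torque": the same for the moment, N m; "grip_width": finger opening in mm.
Only numpy, scipy, OpenCV 4.12 (cv2) and the standard library are available. Lean on these libraries where they do the work, as an engineer would, in place of code of your own. Each camera call takes 0.05 s, during which the arm holds its last target. There are 200 camera calls.

### The job

Back the sealing head away from the brass part by one turn: push the handwheel round clockwise (seen from above) by its upright black spoke handle through exactly one full turn, so that the handle comes to rest where it started. Only push the handle with the fingers, never grip it, and then come away from it; leave the loose things round the slide where they are.

Things in the scene. Friction and masses are not known exactly. Their poses are not given: they have to be found in the camera images.
- handwheel (a joint): angle of the wheel in rad about its vertical axis, growing CLOCKWISE seen from above; one turn is 6.283. It starts anywhere in -1.5 to 1.5 (remember the start reading); stops at -1.9 and 8.9, so it can go too far. It stays where left, hardly coasts, and needs 2 to 3 N at the handle. A turn draws the sealing head back 12 mm. Handle's world angle about the axis = slide_unit yaw - joint value.
- wheel_centre (a point): centre of the handwheel on its vertical axis, 118 mm above the bench. Bare aluminium wheel lying level: rim 160 mm outer diameter, 14 mm thick, hub 36 mm across, three round spokes. Rim top 125 mm, hub top 130 mm above the bench; above that only the handle stands up.
- handle_mid (a point): middle of the spoke handle, on the handle's own axis, 154 mm above the bench. It turns with the wheel at 65 mm from the wheel axis.
- spoke_handle: the upright round black handle standing on one spoke of the handwheel near the rim, 65 mm from the wheel axis: 23 mm diameter, 60 mm tall, origin at the centre of its foot, 124 mm above the bench; top at 184 mm. It revolves freely on its own pin, so its own yaw means nothing; z up.
- slide_unit: hand-cranked sealing slide, bolted down: base plate 170 x 440 mm, grey gearbox under a 196 mm round dial plate (ticks every 10 degrees), handwheel above. Origin on the bench under the wheel axis. Sealing head (white block) and brass part clamped in its nest lie towards its +y, up to 345 mm from the wheel axis, all lower than 95 mm above the bench.
- fitting: loose brass fitting standing near the slide, 48 mm diameter, 55 mm tall, origin at the centre of its underside; to be left alone.
- screwdriver: loose screwdriver with black handle lying on the bench near the slide; to be left alone.
- spray_bottle: loose small grey bottle standing near the slide, 44 mm diameter, 85 mm tall, origin at the centre of its underside; to be left alone.

How it is judged:
By the outcome, as a careful person would: the job done as asked, in the order asked, and still so for the second after the job is handed in, with the robot touching nothing.
It also fails if it takes over 56 s, if anything falls off the work surface, if the arm or the gripper's body presses on something with over 40 N, if the wrist force passes 120 N, or if a joint passes its speed limit or range.

## Working session

There is one attempt and no reset: what is moved stays moved. The work goes in short steps, Python scripts to look and compute and a shell command to move; the robot and the scene stay as the last step left them, time stands still between calls to the robot, and variables do not carry over. Pictures are saved under pics/ and viewed, about 8 in all and at most 12, crops included, and the job is handed in when it is done.

```bash
mkdir -p pics; ls; python3 - <<'E'
from cell import *
import cv2,numpy as np
print(get_obs())
for n in("scene","top"):
    c=read_camera(n); cv2.imwrite(f"pics/{n}0.png",c["pixels"])
    print(n,c["fovy"],c["cx"],c["cy"],np.array(c["R"]).round(4).tolist(),c["t"])
E
```

```text
pics
{'clock': 0.0, 'joint_pos': array([-1.29392192,  0.46945523, -0.04859196,  1.53366621,  0.02411589,
        1.14102319, -0.08228938]), 'qvel': array([ 4.81506864e-04, -2.19906549e-04,  9.95054781e-04, -1.83456448e-03,
        3.98044702e-04, -4.23926489e-05,  8.23499893e-04]), 'effort': array([-1.17070686e-03, -5.07981312e+01, -8.09877017e-02, -2.36151087e+01,
       -6.13299175e-02,  3.81766458e-02,  1.80616425e-04]), 'position': array([203.0135489 , 643.12262134, 221.50187698]), 'eef_rot': array([-0.56986847,  0.5707397 ,  0.41749288, -0.41857595]), 'ft_force': array([ 0.65671523, -0.4407355 ,  0.41570948]), 'torque': array([-0.01223445,  0.03182766,  0.02087645]), 'grip_width': 87.00492828984494}
scene 55.85699776363986 314.8198785027698 191.81468426731826 [[0.4248, 0.9052, 0.0143], [0.5326, -0.2371, -0.8125], [-0.732, 0.3528, -0.5828]] [-288.49693443 -170.35922699 1370.87096984]
top 49.05115324626599 325.7361813442318 204.76280581729688 [[0.0599, -0.9982, -0.0032], [-0.9758, -0.0578, -0.2109], [0.2103, 0.0157, -0.9775]] [ 22.75931029 547.26264471 991.69375315]
```

View pics/scene0.png

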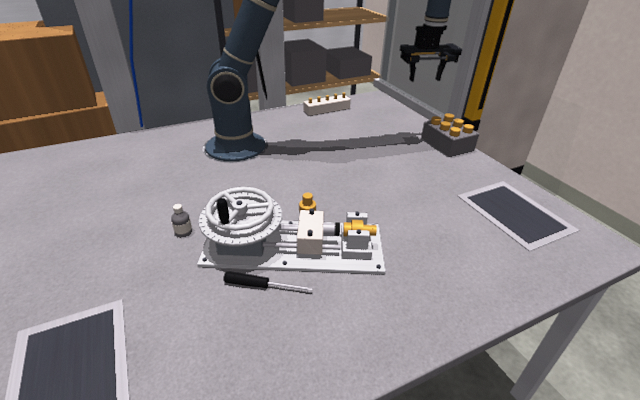

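View pics/top0.png

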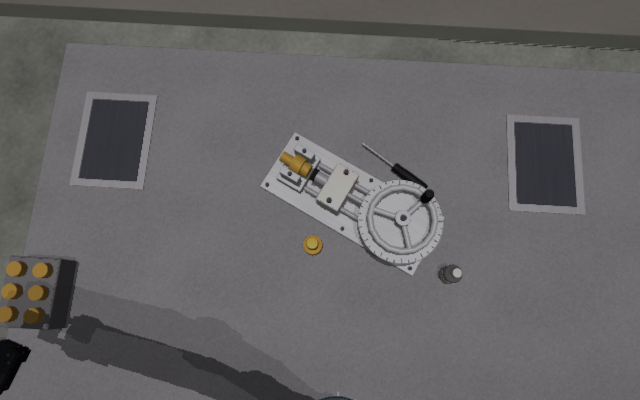

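The scene view shows the slide with the handle at about (223,210). In the top view the hub is at about (403,218), the handle at (428,196), the bottle at (452,273), the screwdriver at (395,165) and the fitting at (312,244). I'll enlarge both.

```bash
python3 - <<'E'
import cv2,numpy as np
a=cv2.resize(cv2.imread("pics/top0.png")[170:280,350:470],None,fx=5,fy=5,interpolation=2)
cv2.imwrite("pics/topc.png",a)
E
```

```text
(no output)
```

View pics/topc.png

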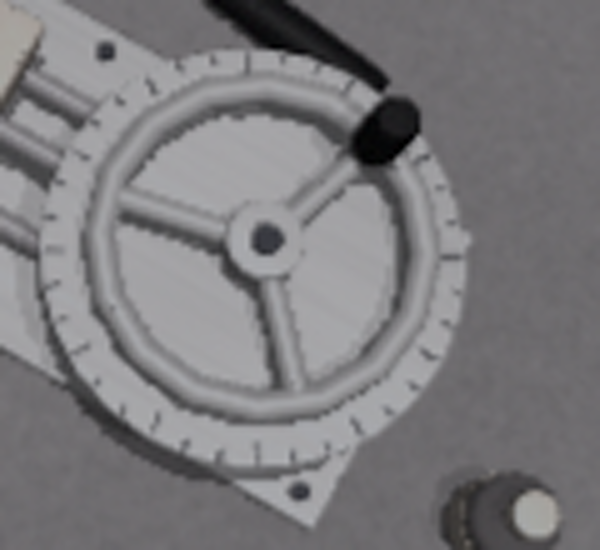

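The hub-top centre is at crop (265,239), the handle top at (401,118) and its foot at (372,148). The rim runs from 87 to 440 in columns and 73 to 420 in rows. The bottle top is at (538,512).

```bash
cat > h.py <<'E'
from cell import *
import cv2,numpy as np
from scipy.spatial.transform import Rotation as Ro
def back(c,u,v,z):
    f=200/np.tan(np.radians(c["fovy"]/2));R=np.array(c["R"]);t=np.array(c["t"])
    o=-R.T@t; d=R.T@np.array([(u-c["cx"])/f,(v-c["cy"])/f,1]); return o+d*(z-o[2])/d[2]
def proj(c,X):
    f=200/np.tan(np.radians(c["fovy"]/2));p=np.array(c["R"])@X+np.array(c["t"]);return f*p[:2]/p[2]+[c["cx"],c["cy"]]
def rot(o=None):
    q=np.array((o or get_obs())["eef_rot"]); return Ro.from_quat(q[[1,2,3,0]])
E
python3 - <<'E'
from h import *
c=read_camera("top")
g=lambda x,y,z:back(c,350+x/5-.4,170+y/5-.4,z).round(1)
hub=g(265,239,130);ht=g(401,118,184);hf=g(372,148,124)
print("hub",hub,"handle top",ht,"foot",hf)
L,R,T,B=g(87,246,118),g(440,246,118),g(263,73,125),g(263,420,118)
print("rim c",(L+R)/2,(T+B)/2,np.linalg.norm(L-R),np.linalg.norm(T-B))
for p in(ht,hf):
    d=(p-hub)[:2];print(np.hypot(*d),np.degrees(np.arctan2(d[1],d[0])))
print("bottle",g(538,512,85),"fit",back(c,312,242,55),"scr",back(c,427,187,15),back(c,363,144,15))
print("plate corners",back(c,297,134,12),back(c,262,186,12),back(c,414,275,12))
s=read_camera("scene")
print("scene hub px",proj(s,[hub[0],hub[1],130]),"top",proj(s,ht))
print(rot().as_matrix().round(3))
im=cv2.resize(s["pixels"][170:270,160:280],None,fx=5,fy=5,interpolation=2);cv2.imwrite("pics/sc.png",im)
E
```

```text
hub [ 511.  -117.4  130. ] handle top [ 555.9 -164.7  184. ] foot [ 556.7 -165.4  124. ]
rim c [ 510.15 -118.75  118.  ] [ 510.25 -118.    121.5 ] 157.9739852000955 156.33057922236452
65.21732898547744 -46.491093551712986
66.2758628763142 -46.40612417699163
bottle [ 401.8 -250.6   85. ] fit [453.990485    82.33140408  55.        ] scr [ 615.01458504 -195.70923266   15.        ] [719.61316041 -30.15349653  15.        ]
plate corners [738.01677841 141.71786331  12.        ] [593.83239679 219.81618415  12.        ] [ 394.07452567 -167.47526402   12.        ]
scene hub px [239.40758368 202.11084623] top [220.9053795  199.02392683]
[[ 0.301 -0.    -0.954]
 [ 0.954 -0.001  0.301]
 [-0.001 -1.    -0.   ]]
```

View pics/sc.png

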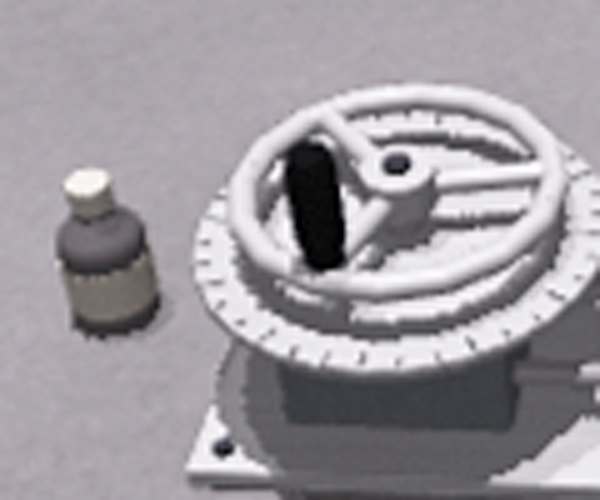

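The scene view puts the hub at about (239.6,202.6), which agrees with the top-view estimate. The wheel centre is (510.7,-117.8) and the handle is at -46.4° (joint ≈ 0.33 rad). The plan is to shut the fingers and push the handle round from behind with the orientation fixed. First I'll traverse at height to the waiting point, about 40° behind the handle.

```bash
python3 -m creep '[[[-3.1,-0.6,-2.9,0,0,0,255],[-3.1,-0.6,-2.9,0,0,0,255],[-3.1,-0.6,-2.9,0,0,0,255],[-3.1,-0.6,-2.9,0,0,0,255],[-3.1,-0.6,-2.9,0,0,0,255]]]' 20
cat > nxt.py <<'E'
# prints row offsets (tool axes, units) to given world points: python3 nxt.py x y z [x y z ...] 
import sys; from h import *
def show(P):
    o=get_obs();R=rot(o).as_matrix()
    for p in P: print(((R.T@(np.array(p)-o["position"]))/50).round(2).tolist())
    print("pos",o["position"].round(1),"F",o["ft_force"].round(1),"t",round(o["clock"],2),"w",round(o["grip_width"],1),"q",o["joint_pos"].round(2))
if __name__=="__main__": show(np.array(sys.argv[1:],float).reshape(-1,3))
E
python3 nxt.py 575 -125 240
```

```text
clock: 0.7
position: [298.3, 446.8, 252.9]
eef_rot: [-0.571, 0.573, 0.416, -0.416]
ft_force: [0.0, 0.5, 0.7]
grip_width: 55.3
[-9.17, 0.3, -8.79]
pos [298.3 446.8 252.9] F [0.  0.5 0.7] t 0.7 w 55.3 q [-1.06  0.22  0.    1.82  0.    1.1   0.19]
```

```bash
python3 -m creep '[[[-0.7,0,-0.7,0,0,0,255],[-1.4,0,-1.35,0,0,0,255],[-2.1,0,-2.0,0,0,0,255],[-2.8,0,-2.7,0,0,0,255],[-3.5,0,-3.4,0,0,0,255]]]'; python3 nxt.py 575 -125 240
```

```text
clock: 1.2
position: [406.5, 226.9, 253.8]
eef_rot: [-0.571, 0.573, 0.416, -0.416]
ft_force: [1.3, 1.2, -0.7]
grip_width: 14.9
[-5.66, 0.3, -5.37]
pos [406.5 226.9 253.8] F [ 1.3  1.2 -0.7] t 1.2 w 14.9 q [-0.76  0.09  0.17  1.98 -0.01  1.08  0.68]
```

```bash
python3 -m creep '[[[-0.7,0,-0.7,0,0,0,255],[-1.4,0,-1.35,0,0,0,255],[-2.1,0,-2.0,0,0,0,255],[-2.8,0,-2.7,0,0,0,255],[-3.5,0,-3.4,0,0,0,255]]]'; python3 nxt.py 575 -125 240
```

```text
clock: 1.7
position: [515.3, 7.0, 254.6]
eef_rot: [-0.57, 0.572, 0.417, -0.416]
ft_force: [-0.5, 1.6, -0.1]
grip_width: 0.6
[-2.15, 0.3, -1.94]
pos [515.3   7.  254.6] F [-0.5  1.6 -0.1] t 1.7 w 0.6 q [-0.43  0.18  0.39  1.89 -0.07  1.09  1.24]
```

```bash
python3 -m creep '[[[-0.7,0.1,-0.65,0,0,0,255],[-1.4,0.2,-1.3,0,0,0,255],[-2.15,0.3,-1.95,0,0,0,255],[-2.15,0.8,-1.95,0,0,0,255],[-2.15,1.2,-1.95,0,0,0,255]]]'; python3 nxt.py 575 -125 138
python3 - <<'E'
from h import *
s=read_camera("scene");t=read_camera("top")
a=[cv2.resize(i,None,fx=3,fy=3,interpolation=2) for i in(s["pixels"][120:270,160:290],t["pixels"][140:290,340:470])]
cv2.imwrite("pics/chk.png",np.hstack(a))
E
```

```text
clock: 2.2
position: [575.8, -126.8, 193.8]
eef_rot: [-0.571, 0.573, 0.416, -0.415]
ft_force: [0.1, 0.7, 0.1]
grip_width: 0.3
[0.03, 1.12, 0.03]
pos [ 575.8 -126.8  193.8] F [0.1 0.7 0.1] t 2.2 w 0.3 q [-0.2   0.37  0.45  1.8  -0.19  1.01  1.58]
```

View pics/chk.png

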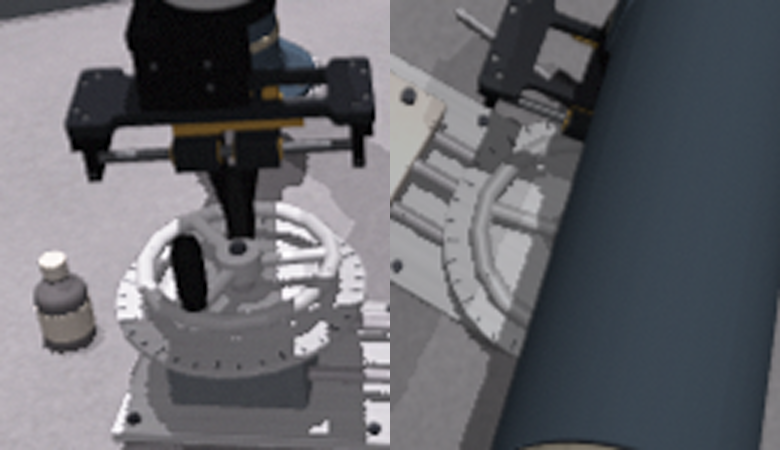

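The scene crop shows the shut fingers above the rim, behind the handle and clear of it; the body sits well above the handle top. I'll descend and then push round in 12° steps.

```bash
cat > arc.py <<'E'
import sys; from nxt import *
C=np.array([510.7,-117.8]);R=65;Z=float(sys.argv[1])
o=get_obs();p=o["position"][:2]-C;print("ang",np.degrees(np.arctan2(p[1],p[0])).round(1),"rad",np.hypot(*p).round(1))
show([[*(C+R*np.array([np.cos(a),np.sin(a)])),Z] for a in np.radians([float(x) for x in sys.argv[2:]])])
E
python3 -m creep '[[[0.03,0.5,0.03,0,0,0,255],[0.03,0.9,0.03,0,0,0,255],[0.03,1.1,0.03,0,0,0,255],[0.03,1.1,0.03,0,0,0,255]]]'; python3 arc.py 139 -18 -30 -42 -54 -66
```

```text
clock: 2.7
position: [572.3, -121.8, 136.3]
eef_rot: [0.572, -0.57, -0.415, 0.418]
ft_force: [0.4, 0.0, 0.4]
grip_width: 0.3
ang -3.7 rad 61.8
[-0.31, -0.05, -0.1]
[-0.58, -0.05, -0.07]
[-0.83, -0.05, 0.01]
[-1.07, -0.05, 0.15]
[-1.27, -0.05, 0.33]
pos [ 572.3 -121.8  136.3] F [0.4 0.  0.4] t 2.7 w 0.3 q [-0.18  0.43  0.42  1.86 -0.22  0.9   1.61]
```

```bash
python3 -m creep '[[[-0.31,-0.05,-0.1,0,0,0,255],[-0.58,-0.05,-0.07,0,0,0,255],[-0.83,-0.05,0.01,0,0,0,255],[-1.07,-0.05,0.15,0,0,0,255],[-1.27,-0.05,0.33,0,0,0,255]]]'; python3 arc.py 139 -78 -90 -102 -114 -126
python3 - <<'E'
from h import *
s=read_camera("scene")
cv2.imwrite("pics/chk2.png",cv2.resize(s["pixels"][130:270,160:290],None,fx=4,fy=4,interpolation=2))
E
```

```text
clock: 3.2
position: [537.0, -179.5, 140.0]
eef_rot: [-0.571, 0.571, 0.415, -0.418]
ft_force: [1.9, -0.4, 1.5]
grip_width: 0.7
ang -66.9 rad 67.1
[-0.11, 0.02, 0.23]
[-0.22, 0.02, 0.48]
[-0.28, 0.02, 0.75]
[-0.28, 0.02, 1.02]
[-0.22, 0.02, 1.28]
pos [ 537.  -179.5  140. ] F [ 1.9 -0.4  1.5] t 3.2 w 0.7 q [-0.1   0.4   0.44  1.9  -0.21  0.89  1.71]
```

View pics/chk2.png

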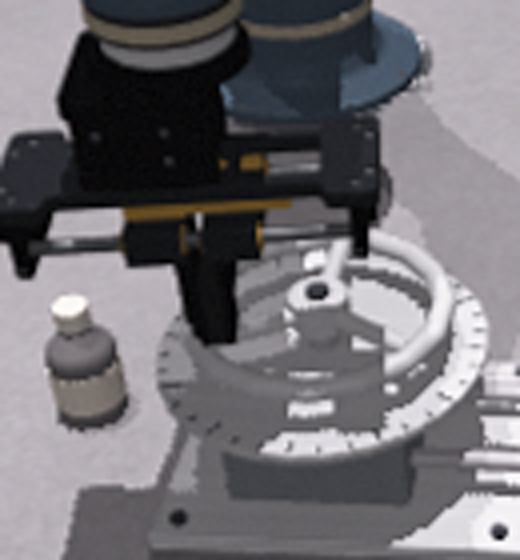

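The handle has moved ahead of the fingers, at about (190,290) behind them, with the wheel turning and the expected force of about 2 N. I'll continue.

```bash
python3 -m creep '[[[-0.11,0.02,0.23,0,0,0,255],[-0.22,0.02,0.48,0,0,0,255],[-0.28,0.02,0.75,0,0,0,255],[-0.28,0.02,1.02,0,0,0,255],[-0.22,0.02,1.28,0,0,0,255]]]'; python3 arc.py 139 -138 -150 -162 -174 -186
```

```text
clock: 3.75
position: [468.3, -171.4, 139.0]
eef_rot: [0.573, -0.571, -0.413, 0.418]
ft_force: [1.6, -1.5, 0.5]
grip_width: 0.3
ang -128.3 rad 68.3
[0.16, 0.0, 0.18]
[0.32, 0.0, 0.4]
[0.52, 0.0, 0.58]
[0.75, 0.0, 0.71]
[1.01, 0.0, 0.8]
pos [ 468.3 -171.4  139. ] F [ 1.6 -1.5  0.5] t 3.75 w 0.3 q [-0.12  0.3   0.46  2.05 -0.17  0.83  1.7 ]
```

```bash
python3 -m creep '[[[0.16,0,0.18,0,0,0,255],[0.32,0,0.4,0,0,0,255],[0.52,0,0.58,0,0,0,255],[0.75,0,0.71,0,0,0,255],[1.01,0,0.8,0,0,0,255]]]'; python3 arc.py 139 -198 -210 -222 -234 -246
```

```text
clock: 4.25
position: [443.7, -110.1, 138.5]
eef_rot: [0.573, -0.571, -0.412, 0.419]
ft_force: [-0.6, -3.7, 0.8]
grip_width: 0.4
ang 173.5 rad 67.5
[0.27, -0.01, -0.02]
[0.54, -0.01, -0.05]
[0.8, -0.01, -0.14]
[1.03, -0.02, -0.27]
[1.23, -0.02, -0.45]
pos [ 443.7 -110.1  138.5] F [-0.6 -3.7  0.8] t 4.25 w 0.4 q [-0.23  0.23  0.44  2.14 -0.13  0.81  1.55]
```

```bash
python3 -m creep '[[[0.27,-0.01,-0.02,0,0,0,255],[0.54,-0.01,-0.05,0,0,0,255],[0.8,-0.01,-0.14,0,0,0,255],[1.03,-0.02,-0.27,0,0,0,255],[1.23,-0.02,-0.45,0,0,0,255]]]'; python3 arc.py 139 -258 -270 -282 -294 -306 -318
python3 - <<'E'
from h import *
s=read_camera("scene")
cv2.imwrite("pics/chk3.png",cv2.resize(s["pixels"][130:270,160:290],None,fx=4,fy=4,interpolation=2))
E
```

```text
clock: 4.75
position: [483.7, -56.7, 138.5]
eef_rot: [0.574, -0.569, -0.412, 0.42]
ft_force: [-2.1, 0.2, -0.8]
grip_width: 0.4
ang 113.8 rad 66.7
[0.13, -0.01, -0.24]
[0.24, -0.02, -0.49]
[0.3, -0.02, -0.75]
[0.3, -0.02, -1.03]
[0.24, -0.03, -1.29]
[0.13, -0.03, -1.54]
pos [483.7 -56.7 138.5] F [-2.1  0.2 -0.8] t 4.75 w 0.4 q [-0.31  0.28  0.41  2.07 -0.15  0.83  1.44]
```

View pics/chk3.png

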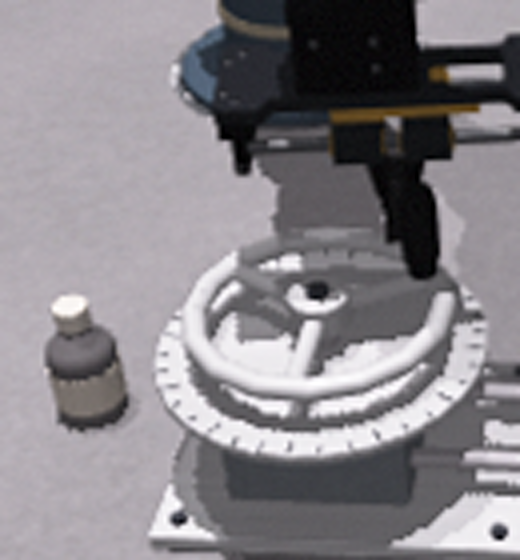

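The handle stands directly ahead of the fingers at (425,230), at roughly 88° in the world. I'll continue, then stop short of the goal.

```bash
python3 -m creep '[[[0.13,-0.01,-0.24,0,0,0,255],[0.24,-0.02,-0.49,0,0,0,255],[0.3,-0.02,-0.75,0,0,0,255],[0.3,-0.02,-1.03,0,0,0,255],[0.24,-0.03,-1.29,0,0,0,255]]]'; python3 arc.py 139 42 31 21 12 6 0
```

```text
clock: 5.3
position: [552.8, -63.7, 139.3]
eef_rot: [0.573, -0.569, -0.414, 0.419]
ft_force: [-2.3, 1.6, -2.5]
grip_width: 0.6
ang 52.1 rad 68.6
[-0.16, 0.01, -0.18]
[-0.31, 0.0, -0.38]
[-0.47, 0.0, -0.54]
[-0.64, 0.0, -0.66]
[-0.76, 0.0, -0.72]
[-0.89, 0.0, -0.77]
pos [552.8 -63.7 139.3] F [-2.3  1.6 -2.5] t 5.3 w 0.6 q [-0.27  0.39  0.4   1.92 -0.19  0.88  1.48]
```

```bash
python3 -m creep '[[[-0.16,0.01,-0.18,0,0,0,255],[-0.31,0,-0.38,0,0,0,255],[-0.47,0,-0.54,0,0,0,255],[-0.64,0,-0.66,0,0,0,255],[-0.64,0,-0.66,0,0,0,255]]]'; python3 arc.py 139 0 -5 -10
python3 - <<'E'
from h import *
s=read_camera("scene")
C=np.array([510.7,-117.8])
for a in(-46.4,-40,-30,-20,-10):
    d=np.array([np.cos(np.radians(a)),np.sin(np.radians(a))])*65+C
    print(a,[((proj(s,[*d,z])-[180,170])*6+3).round(0).tolist() for z in(124,184)])
cv2.imwrite("pics/chk4.png",cv2.resize(s["pixels"][170:250,180:280],None,fx=6,fy=6,interpolation=2))
E
```

```text
clock: 5.8
position: [575.1, -107.2, 139.6]
eef_rot: [0.573, -0.571, -0.413, 0.419]
ft_force: [-0.4, -0.5, 0.2]
grip_width: 0.2
ang 9.3 rad 65.3
[-0.2, 0.01, -0.08]
[-0.31, 0.01, -0.11]
[-0.42, 0.01, -0.13]
pos [ 575.1 -107.2  139.6] F [-0.4 -0.5  0.2] t 5.8 w 0.2 q [-0.2   0.43  0.4   1.85 -0.2   0.91  1.56]
-46.4 [[269.0, 307.0], [248.0, 177.0]]
-40 [[287.0, 311.0], [266.0, 181.0]]
-30 [[316.0, 315.0], [297.0, 184.0]]
-20 [[347.0, 315.0], [329.0, 185.0]]
-10 [[378.0, 312.0], [362.0, 182.0]]
```

View pics/chk4.png

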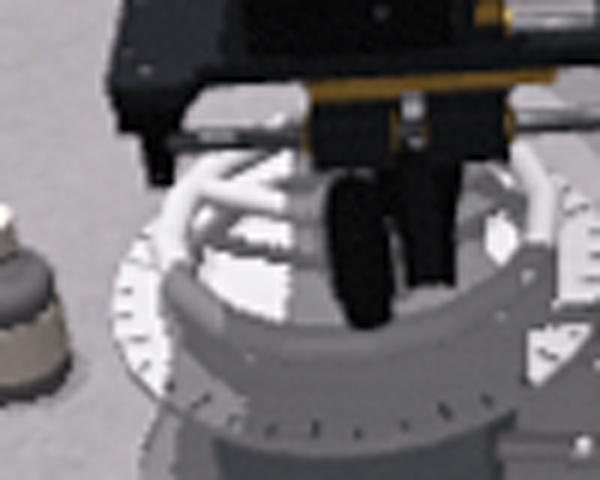

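The handle foot is at about (370,318) and its top at (352,182), so the handle is near -13° with the pusher at +9°, a lag of about 22°. I'll push slowly to just short of the goal and measure by comparing the handle's left edge with the start picture.

```bash
cat > edge.py <<'E'
# left edge of the black handle (half-dark crossing, per row) in scene view, now vs start
from h import *
C=np.array([510.7,-117.8])
def edge(im,x0,x1):
    g=im[:,:,:].max(2).astype(float);r=[]
    for v in range(204,220):
        row=g[v,x0:x1];k=np.where((row<45))[0]
        if len(k)==0 or k[0]==0: r.append(np.nan);continue
        k=k[0];a,b=row[k-1],row[k];bg=row[max(k-2,0)];r.append(x0+k-1+np.clip((a-b)and(a-60)/(a-b),0,1))
    return np.array(r)
im0=cv2.imread("pics/scene0.png");s=read_camera("scene")
e0=edge(im0,208,265);e1=edge(s["pixels"],208,265)
d=e1-e0;print(d.round(1),"median shift px",np.nanmedian(d))
px=lambda a:proj(s,[*(C+65*np.array([np.cos(np.radians(a)),np.sin(np.radians(a))])),145])[0]
A=np.arange(-70,10,.25);P=np.array([px(a) for a in A]);print("angle to go back to start (deg, + = still to push)",np.interp(px(-46.4)+np.nanmedian(d),P,A)+46.4)
E
python3 -m creep '[[[-0.2,0.01,-0.08,0,0,0,255],[-0.31,0.01,-0.11,0,0,0,255],[-0.42,0.01,-0.13,0,0,0,255],[-0.53,0,-0.13,0,0,0,255],[-0.53,0,-0.13,0,0,0,255]]]'; python3 edge.py; python3 arc.py 139 -17 -20 -22 -24 -26
```

```text
clock: 6.35
position: [572.0, -134.8, 139.5]
eef_rot: [0.573, -0.571, -0.413, 0.419]
ft_force: [0.2, 0.0, -0.1]
grip_width: 0.2
[4.  4.  4.1 4.5 4.2 3.9 3.9 3.6 4.  3.8 3.7 3.7 3.6 3.6 3.5 3.5] median shift px 3.85488179145743
angle to go back to start (deg, + = still to push) 8.2145540897859
ang -15.3 rad 63.8
[-0.04, 0.01, -0.03]
[-0.11, 0.01, -0.03]
[-0.15, 0.01, -0.02]
[-0.2, 0.01, -0.02]
[-0.24, 0.01, -0.01]
pos [ 572.2 -134.6  139.5] F [-0.6  0.   0.1] t 6.4 w 0.2 q [-0.15  0.43  0.41  1.85 -0.21  0.91  1.61]
```

```bash
python3 -m creep '[[[-0.05,0.01,-0.03,0,0,0,255],[-0.09,0.01,-0.03,0,0,0,255],[-0.12,0.01,-0.03,0,0,0,255],[-0.12,0.01,-0.03,0,0,0,255],[-0.12,0.01,-0.03,0,0,0,255]]]'; python3 edge.py; python3 arc.py 139 -22 -23 -24 -25 -26
```

```text
clock: 6.9
position: [571.9, -140.9, 139.1]
eef_rot: [0.573, -0.571, -0.413, 0.419]
ft_force: [0.9, 1.3, 0.9]
grip_width: 0.6
[1.6 1.5 1.7 1.8 1.5 1.5 1.6 1.4 1.6 1.3 1.4 1.6 1.2 1.3 1.  1. ] median shift px 1.487008703659427
angle to go back to start (deg, + = still to push) 3.24979209242408
ang -20.7 rad 65.4
[-0.03, 0.0, 0.01]
[-0.05, 0.0, 0.01]
[-0.07, 0.0, 0.01]
[-0.1, 0.0, 0.02]
[-0.12, 0.0, 0.02]
pos [ 571.9 -140.9  139.1] F [0.6 1.8 0.7] t 6.95 w 0.9 q [-0.14  0.44  0.41  1.84 -0.21  0.91  1.62]
```

```bash
python3 -m creep '[[[-0.04,0,0.01,0,0,0,255],[-0.07,0,0.01,0,0,0,255],[-0.07,0,0.01,0,0,0,255],[-0.07,0,0.01,0,0,0,255]]]'; python3 edge.py; python3 arc.py 139 -24 -25 -26
```

```text
clock: 7.35
position: [570.2, -144.3, 139.1]
eef_rot: [0.573, -0.571, -0.413, 0.419]
ft_force: [-0.4, 1.6, 1.0]
grip_width: 0.4
[ 0.1  0.   0.1  0.1  0.  -0.5 -0.6 -0.6 -0.5 -0.3 -0.4 -0.3 -0.5 -0.4
 -0.5 -0.5] median shift px -0.3950124949525815
angle to go back to start (deg, + = still to push) -0.8841499564981277
ang -24.0 rad 65.1
[-0.0, 0.0, 0.0]
[-0.02, 0.0, 0.0]
[-0.05, 0.0, 0.01]
pos [ 570.2 -144.3  139.1] F [0.4 2.1 0.9] t 7.4 w 0.7 q [-0.14  0.44  0.41  1.85 -0.21  0.91  1.63]
```

That is within about 1°. I'll back off, lift and swing aside so the top camera can check.

```bash
python3 -m creep '[[[0.3,0,0.0,0,0,0,255],[0.6,0,0.0,0,0,0,255],[0.6,-0.6,0,0,0,0,255],[0.6,-1.4,0,0,0,0,255],[0.6,-2.2,0,0,0,0,255]]]'; python3 -m creep '[[[0.8,0,0.7,0,0,0,255],[1.6,0,1.4,0,0,0,255],[2.4,0,2.1,0,0,0,255],[3.1,0,2.8,0,0,0,255],[3.8,0,3.5,0,0,0,255]]]'; python3 nxt.py 300 440 250
```

```text
clock: 7.9
position: [580.4, -113.6, 249.6]
eef_rot: [0.573, -0.57, -0.413, 0.42]
ft_force: [0.3, 0.8, 1.1]
grip_width: 0.2
clock: 8.4
position: [475.4, 115.0, 250.0]
eef_rot: [0.572, -0.57, -0.413, 0.42]
ft_force: [1.7, 1.9, 0.7]
grip_width: 0.4
[5.12, 0.01, 5.33]
pos [475.4 115.  250. ] F [1.7 1.9 0.7] t 8.4 w 0.4 q [-0.6   0.14  0.31  1.94 -0.05  1.08  0.99]
```

```bash
python3 -m creep '[[[0.8,0,0.7,0,0,0,255],[1.6,0,1.4,0,0,0,255],[2.4,0,2.1,0,0,0,255],[3.1,0,2.8,0,0,0,255],[3.1,0,2.8,0,0,0,255]]]'; python3 edge.py
python3 - <<'E'
from h import *
t=read_camera("top");i0=cv2.imread("pics/top0.png");p=t["pixels"]
cv2.imwrite("pics/top1.png",p)
a=[cv2.resize(i[140:290,350:480],None,fx=3,fy=3,interpolation=2) for i in(i0,p)]
cv2.imwrite("pics/cmp.png",np.hstack(a))
def cen(i):
    m=(i[185:208,418:442].max(2)<40); v,u=np.where(m); return u.mean()+418,v.mean()+185,m.sum()
print(cen(i0),cen(p))
for im in(i0,p):
    u,v,_=cen(im);X=back(t,u,v,154)[:2]-[510.7,-117.8];print(np.hypot(*X),np.degrees(np.arctan2(X[1],X[0])))
E
```

```text
clock: 8.9
position: [385.1, 312.0, 250.2]
eef_rot: [0.571, -0.567, -0.417, 0.423]
ft_force: [0.1, 0.0, -0.2]
grip_width: 0.7
[ 0.1 -0.   0.   0.   0.   0.   0.   0.   0.   0.   0.   0.   0.  -0.
 -0.2  0. ] median shift px 0.003725757871293922
angle to go back to start (deg, + = still to push) 0.008203315126017685
(np.float64(426.52941176470586), np.float64(195.38970588235293), np.int64(136)) (np.float64(426.6640625), np.float64(195.3515625), np.int64(128))
66.6015621200236 -44.44367415939856
66.87961686742491 -44.56049686564468
```

View pics/cmp.png

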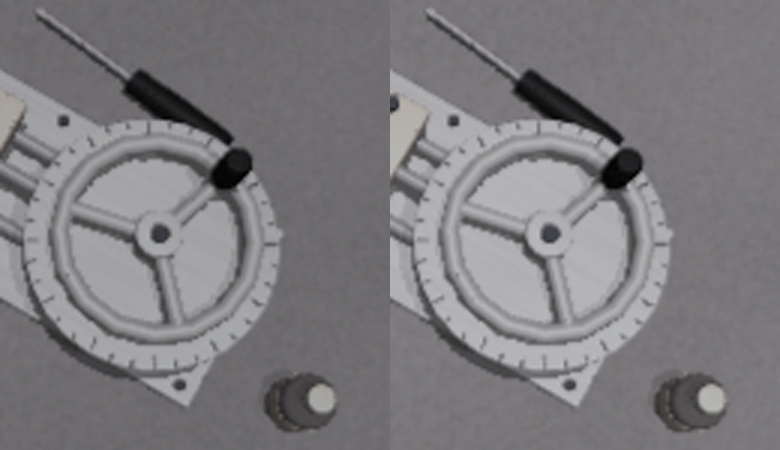

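The before and after views match: handle at (232,168) and (622,168), with the spokes, screwdriver and bottle unchanged. The head block has moved towards the wheel, as it should after one turn. I'm handing it in.

```bash
python3 -c "
from h import *
d=cv2.absdiff(cv2.imread('pics/top0.png'),cv2.imread('pics/top1.png'))[228:262,298:328]
print('fitting diff max',d.max()); print(finish_job())"
```

```text
fitting diff max 15
the job is handed in; nothing more can be done
None
```

I pushed the handle clockwise through one full turn with the shut fingers, never gripping it. I then backed off, lifted and moved clear, and handed the job in at about 9 s.

- **Handle position:** it rests within about 0.1° of where it started. The scene camera shows a 0.00 px shift and the top camera about 0.1°. While the fingers were still touching the handle, the scene reading had been about 0.9° too far, probably because they hid part of the edge.
- **Sealing head:** it is visibly drawn back, which agrees with one whole turn. I did not measure the 12 mm.
- **Loose things:** the bottle and screwdriver look unmoved in the before and after views. The fitting showed only a small picture difference (at most 15 grey levels).
- **Forces:** the wrist force read about 4 N at most at the end of each move, and nothing failed.

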